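# Set the probe stand-off with the knurled wheel

### The arm

A 7-joint arm with a two-finger parallel gripper is mounted at the origin on the work surface. World frame = base frame: x ahead of the robot, y to its left, z up, the work surface at z = 0. Lengths are in m, angles in rad, forces in N, time in s.
With the tool pointing down it reaches from about 0.425 to 0.925 m from the base axis. Payload 6.8 kg.
Tool frame: the origin (TCP) lies midway between the tips of the shut fingers; the grasp point (between the pads) lies 19 mm behind it; z points along the fingers, y is the line along which they close (so a half turn about z gives the same grasp; the last joint's range is limited). The gripper opens to 85 mm and grips with 20 to 120 N. Pads are 22 mm wide; open, the fingers measure 114 mm over their backs; the gripper's body (76 mm by 85 mm) begins 54 mm behind the grasp point. The pads swing forward as they close: fully open they stand 13 mm farther back than shut.
Start: joints at [1.172, 0.477, 0.022, 1.555, -0.011, 1.109, -0.083], TCP at [0.194, -0.647, 0.231] pointing down, gripper open.
Joint ranges: [-2.96, 2.96], [-0.34, 2.1], [-1.41, 1.46], [0.24, 2.44], [-1.37, 4.51], [0.17, 1.92], [-2.96, 2.96]. Speed limits (rad/s): [2.39, 2.39, 3.14, 3.14, 3.14, 3.14, 3.14].

### API

Orientations are given as a unit quaternion [w, x, y, z].
In Python, from station import * gives the robot as it stands. The module is installed in compiled form; this text tells all that it offers.
- The arm moves only by the shell command python3 -m jog 'ROWS' [OPENING] [FORCE]. ROWS is JSON, a list of rows, each an object of numbers: "x", "y", "z": the shift along the tool's x, y, z in m; "ax", "ay", "az": the turn, a rotation vector about the tool's x, y, z in rad. In form: [{"x": .., "y": .., "z": .., "ax": .., "ay": .., "az": ..}, ...]. A call has 1 to 12 rows; each row is the pose to reach, as a shift and turn from the pose commanded when the call began, along the tool's axes at that moment; what a row does not reach only later rows make up. A row lasts 1/10 s, in which the tool goes at most 50 mm and 8.59 degrees, less where a joint would pass 70% of its speed; a pose out of reach is approached as far as the arm can. A call with a gripper value outside its range is refused whole. OPENING is the opening, from 0 (shut) to 1 (fully open), set as the call begins (- or left out, the last holds). The fingers move at their own pace and stop on an object; FORCE is the grip in N (left out, the last holds). Time passes only in rows, so rows that repeat a pose let the fingers close. It gives the time, the measured TCP pose, the force, the opening and the grip force at its end, in the units of the state.
- get_obs(): the state, without advancing time (a new reading comes with each control period).
- read_camera(name): name is "scene" or "top" or "wrist"; returns the picture (384x512x3 uint8, red, green, blue); there is no depth.
- camera_params(name): a dict with "K" (3x3 intrinsics, pixels), "origin" and "attitude" of the camera in the world. Camera axes: x right, y up, looking along -z (the intrinsics and any distortion apply to the point x, -y, -z); pixel columns grow to the right and rows downward; lengths in m; the calibration is good to about 2 mm. A picture is of the moment at which its call begins: read the wrist's pose just before it. camera_params takes no time and is no camera call; for the wrist camera it gives the pose at the moment of the call.
- hand_in(): hands the job in; it is judged then, once.
The state is a dict: "t": time; "q": joint angles; "joint_vel": joint speeds; "joint_torque": joint torques, N m; "eef_pos": TCP position; "tool_rot": TCP orientation; "contact_force": force on the tool from outside, world axes, zero at the start; "torque": the same for the moment, N m; "gripper_width": opening from 0.0 (shut) to 1.0 (fully open); "grasp_force": force on a finger pad.
Only numpy, scipy, OpenCV 4.12 (cv2) and the standard library are available. Lean on these libraries where they do the work, as an engineer would, in place of code of your own. Each camera call takes 0.05 s, during which the arm holds its last target. There are 200 camera calls.

### The job

Set the inspection probe's gap to the stainless vessel: with a fingertip on top of the knurled wheel, roll it towards the vessel, in as many strokes as it takes, until the red pointer on the slide lines up with the green setting clip on the scale, then take the hand away. Turn the wheel only by rolling it under a light finger: do not pinch it, do not push the slide or probe by hand, do not let the probe touch the vessel, and leave the vessel and the things lying around where they are.

Things in the scene. Friction and masses are not known exactly. Their poses are not given: they have to be found in the camera images.
- stand: Fixed probe stand: aluminium base plate 220 x 487 x 12 mm carrying a blue gearbox with the wheel, a steel slide, a white scale and the nest ring that holds the vessel. Origin on the bench surface (z = 0) below the middle of the gearbox. Its y axis is the direction in which the slide closes towards the vessel; its z is up; x points from the wheel towards the scale. The whole stand is turned differently each time.
- wheel_crown (a point): Highest point of the knurled wheel, fixed to the stand (does not turn), with the stand's axes, 80 mm above the bench. The wheel is 64 mm in diameter and 21 mm wide, its axle level along the stand's x axis; it stands 16 mm proud of its slot in the flat top of the blue gearbox, which surrounds it. The slide's near edge lies 46 mm from here in the stand's +x and its top 10 mm lower; the clamp's near edge 41 mm away and its top level with the crown.
- wheel: The knurled wheel (dark rubber tyre with a few white bars, steel hub; origin at its centre, 32 mm below the crown). Rolling its top in the stand's +y direction (towards the vessel) drives the slide the same way by rack and pinion: 10 mm of rolling at the rim moves the slide 3.75 mm. It turns stiffly and stays where it is left; about 1 N along the rim moves it, which a fingertip pressing down on it with 3 to 6 N can give by friction.
- slide: Steel slide 24 x 160 x 10 mm that carries the red pointer, a black clamp and the probe; top 70 mm above the bench, clamp top 79 mm (3 mm screw heads above it). It travels along the stand's y, 52 mm in all.
- pointer (a point): Tip of the red pointer (2.4 mm wide) on the slide, 71 mm above the bench, with the stand's axes. It points in the stand's +x at the scale.
- set_clip: Green setting clip fixed on the outer edge of the white scale, 6 mm wide along the stand's y. Origin in the middle of that width, on the edge that faces the pointer. The pointer is set when it is level with this origin along the stand's y. At the start the pointer is 13 to 33 mm short of it (in the stand's -y).
- probe_face (a point): Centre of the orange flat end face (18 mm in diameter) of the probe, 63 mm above the bench, facing the vessel.
- vessel: Stainless vessel with domed top and brass fittings, 160 mm in diameter (170 mm at its flange), 150 mm high with fittings, standing loose in the nest ring. Origin at the centre of its underside, 12 mm above the bench. With the pointer at the clip, 8 to 18 mm of gap remain between probe and vessel.
- safety_valve: Loose brass safety valve with red cap, standing on the bench, 36 mm across, 68 mm high; origin at the centre of its underside. To be left alone.
- wrench: Loose steel wrench 170 mm long lying on the bench. To be left alone.
- spray_bottle: Loose spray bottle, 56 mm in diameter, 150 mm high, standing beyond the tail of the slide; origin at the centre of its underside. To be left alone.
- carton: Open cardboard carton of brass fittings, 90 x 120 x 55 mm, on the scale side of the stand; origin at the centre of its underside. To be left alone.
Things that resemble listed ones, but are neither listed nor needed, are in the scene too. Of the things shaped like the vessel, the stainless one is meant.

How it is judged:
On the way:
1. a fingertip bears on the knurled wheel (contact force between the fingers and wheel above 0.3 N), for 0.2 s.
At the end, for the whole second after the job is handed in: The red pointer is within 3 mm of the middle of the green clip along the slide and at rest; the vessel has moved less than 4 mm and tilted less than 0.05 rad; valve, wrench, bottle and carton are within 15 mm of where they were, valve and bottle upright (0.2 rad) (y of pointer in the frame of set_clip between -0.003 and 0.003 m and linear speed of slide below 0.002 m/s and distance of vessel from where it was at the start of the episode below 0.004 m and angle between vessel's own z axis and vertical below 0.05 rad and distance of each of safety_valve, wrench, spray_bottle, carton from where it was at the start of the episode below 0.015 m and angle between each of safety_valve, spray_bottle's own z axis and vertical below 0.2 rad); the robot touches nothing.
It fails at once if the slide, pointer or probe is pushed by hand (over 1 N) instead of by the wheel (contact force between any of the fingers, the arm and slide above 1 N).
It fails at once if the probe touches the vessel (contact force between slide and vessel above 0.3 N).
It fails at once if the wheel is pinched between the fingers, across its two faces (contact force between the fingers and wheel_c1 above 1 N and contact force between the fingers and wheel_c2 above 1 N).
It fails at once if the wheel is squeezed or pressed hard (over 80 N) (contact force between the fingers and wheel above 80 N).
It fails at once if the vessel is shifted (more than 6 mm) or a bystander is lifted, carried or shoved (more than 25 mm) (distance of vessel from where it was at the start of the episode above 0.006 m or distance of any of safety_valve, wrench, spray_bottle, carton from where it was at the start of the episode above 0.025 m).
It also fails if it takes over 48 s, if anything falls off the work surface, if the arm or the gripper's body presses on something with over 40 N, if the wrist force passes 120 N, or if a joint passes its speed limit or range.

## Working session

There is one attempt and no reset: what is moved stays moved. The work goes in short steps, Python scripts to look and compute and a shell command to move; the robot and the scene stay as the last step left them, time stands still between calls to the robot, and variables do not carry over. Pictures are saved under pics/ and viewed, at most 10 in all, crops included, and the job is handed in when it is done.

```bash
mkdir -p pics; python3 - <<'E'
from station import *
import cv2,numpy as np
o=get_obs();print(o)
for n in("scene","top"):
    p=camera_params(n);print(n,p)
    cv2.imwrite(f"pics/{n}0.png",read_camera(n)[:,:,::-1])
E
```

```text
{'t': 0.0, 'q': array([ 1.17190505,  0.47779724,  0.02233676,  1.55647073, -0.01149199,
        1.10934177, -0.08312469]), 'joint_vel': array([ 0.00104884, -0.00023437,  0.00111043,  0.00018962,  0.00064661,
        0.0011816 , -0.00015107]), 'joint_torque': array([-8.93077813e-04, -5.96463168e+01,  1.60726983e+00, -2.81205028e+01,
        1.23990630e-02,  9.38409416e-03, -6.64696313e-05]), 'eef_pos': array([ 0.19333583, -0.64607601,  0.23031947]), 'tool_rot': array([-9.21009122e-04,  9.89448009e-01,  1.44885287e-01, -2.09103479e-04]), 'contact_force': array([ 0.60702442, -0.10802045,  0.73953854]), 'torque': array([-0.05396291, -0.00992076, -0.0191985 ]), 'grasp_force': 0.0, 'gripper_width': 0.9976652442855318}
scene {'K': array([[420.76501161,   0.        , 257.69523967],
       [  0.        , 420.76501161, 193.93375006],
       [  0.        ,   0.        ,   1.        ]]), 'origin': array([1.31741496, 0.10674427, 0.94031429]), 'attitude': array([0.64634352, 0.2274663 , 0.24843417, 0.68467482])}
top {'K': array([[367.67643258,   0.        , 254.37161445],
       [  0.        , 367.67643258, 192.17148238],
       [  0.        ,   0.        ,   1.        ]]), 'origin': array([0.49307903, 0.04477489, 1.17889053]), 'attitude': array([-0.69669589, -0.03733941,  0.03174508,  0.71569048])}
```

View pics/top0.png

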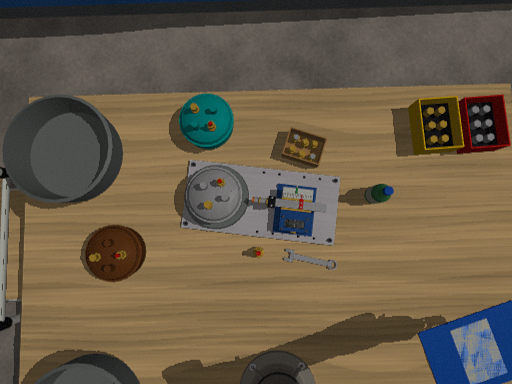

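View pics/scene0.png

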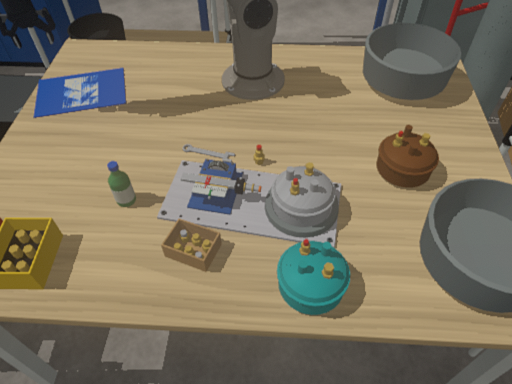

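Top view: the stand spans px (185–340, 160–245), with the vessel on the left (215,195) and the blue gearbox at (295,210). The wheel is on the robot side, around (294,225). I'll enlarge both views.

```bash
cat > h.py <<'E'
import numpy as np,cv2
from scipy.spatial.transform import Rotation as R
def cam(p): return np.array(p["K"]),np.array(p["origin"]),R.from_quat(np.roll(p["attitude"],-1)).as_matrix()
def ray(p,u,v,z):
    K,o,A=cam(p); d=np.linalg.inv(K)@[u,v,1]; d=A@[d[0],-d[1],-d[2]]
    return o+d*(z-o[2])/d[2]
def proj(p,X):
    K,o,A=cam(p); c=A.T@(np.array(X)-o); c=K@[c[0],-c[1],-c[2]]; return c[:2]/c[2]
E
python3 - <<'E'
from h import *
a=cv2.imread("pics/top0.png")[155:250,180:345]; b=cv2.imread("pics/scene0.png")[150:245,150:350]
a=cv2.resize(a,None,fx=4,fy=4,interpolation=cv2.INTER_CUBIC);cv2.imwrite("pics/t1.png",a)
from station import *
p=camera_params("top")
for uv in((193,161),(340,178),(335,245),(182,228)): print(uv,ray(p,*uv,.012).round(4))
a=cv2.imread("pics/top0.png")
h=cv2.cvtColor(a,cv2.COLOR_BGR2HSV)
roi=np.zeros(a.shape[:2],np.uint8);roi[155:250,180:345]=255
for n,lo,hi in(("blue",(105,120,50),(125,255,255)),("green",(40,100,60),(90,255,255)),("red",(0,150,120),(8,255,255)),("or",(9,120,120),(22,255,255))):
    m=cv2.inRange(h,lo,hi)&roi
    k,l,s,c=cv2.connectedComponentsWithStats(m)
    print(n,[(s[i].tolist(),c[i].round(1).tolist()) for i in range(1,k) if s[i,4]>3])
    if n=="blue": print(cv2.minAreaRect(cv2.findNonZero(m)))
E
```

```text
(193, 161) [0.7139 0.2474 0.012 ]
(340, 178) [ 0.6456 -0.2221  0.012 ]
(335, 245) [ 0.4342 -0.1961  0.012 ]
(182, 228) [0.5    0.2845 0.012 ]
blue [([276, 184, 20, 14, 80], [282.1, 188.4]), ([298, 186, 18, 16, 59], [309.9, 191.1]), ([273, 207, 41, 29, 667], [292.9, 221.2])]
((294.1097717285156, 209.51220703125), (38.98233413696289, 48.47944641113281), 6.340190887451172)
green [([296, 188, 2, 5, 8], [296.4, 189.6])]
red [([218, 179, 4, 4, 12], [219.2, 180.4]), ([299, 198, 5, 11, 27], [300.9, 203.3])]
or [([300, 155, 5, 4, 11], [302.1, 156.2]), ([319, 159, 3, 6, 9], [319.7, 161.2]), ([219, 178, 6, 9, 22], [221.7, 182.0]), ([340, 181, 1, 5, 5], [340.0, 183.0]), ([252, 197, 2, 5, 8], [252.6, 199.4]), ([282, 197, 18, 4, 27], [290.3, 198.5]), ([204, 201, 9, 8, 49], [207.7, 204.2]), ([303, 200, 9, 2, 14], [307.0, 200.5]), ([281, 208, 30, 5, 45], [296.0, 209.6]), ([336, 223, 1, 5, 5], [336.0, 225.0]), ([259, 246, 5, 4, 9], [260.7, 247.8])]
```

View pics/t1.png

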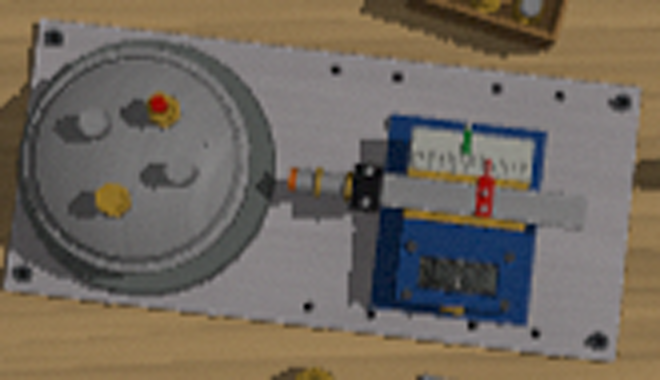

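```bash
python3 - <<'E'
from h import *
from station import *
p=camera_params("top"); yaw=np.radians(-8); sy=np.array([-np.sin(yaw),np.cos(yaw)]); sx=np.array([np.cos(yaw),np.sin(yaw)])
w=ray(p,294.4,223.6,.070);print("wheel",w)
for n,uv,z in(("ptr",(301.6,194.6),.071),("clip",(296.4,190.5),.071),("probe",(252.6,199.4),.066),("blueminrect",(294.1,209.5),.064)):
    q=ray(p,*uv,z); d=(q-w)[:2]; print(n,q.round(4),"stand rel wheel x,y",d@sx,d@sy)
o=get_obs();T=R.from_quat(np.roll(o["tool_rot"],-1))
t=np.r_[w[:2],.20]; print("tool shift",T.inv().apply(t-o["eef_pos"]))
Rt=R.from_matrix(np.c_[np.r_[sx,0],np.r_[-sy,0],[0,0,-1]]); print((T.inv()*Rt).as_rotvec())
E
```

```text
wheel [ 0.50385488 -0.0655152   0.07      ]
ptr [ 0.5905 -0.0904  0.071 ] stand rel wheel x,y 0.08930751239913434 -0.012559867490236035
clip [ 0.6034 -0.0752  0.071 ] stand rel wheel x,y 0.09994090410390297 0.004309933375061531
probe [0.5804 0.0581 0.066 ] stand rel wheel x,y 0.05861298321031054 0.13307021817986472
blueminrect [ 0.5465 -0.0668  0.064 ] stand rel wheel x,y 0.042386233926262104 0.004678801271122106
tool shift [ 0.46394299 -0.46717231  0.03113443]
[-0.00160612  0.00045034  0.43044919]
```

```bash
python3 -m jog '[{"x":0.03,"y":-0.03,"az":0.04},{"x":0.07,"y":-0.07,"az":0.1},{"x":0.105,"y":-0.105,"az":0.15},{"x":0.14,"y":-0.14,"az":0.2},{"x":0.175,"y":-0.175,"az":0.25},{"x":0.21,"y":-0.21,"az":0.3},{"x":0.245,"y":-0.245,"az":0.35},{"x":0.28,"y":-0.28,"az":0.4},{"x":0.315,"y":-0.315,"az":0.43},{"x":0.35,"y":-0.35,"az":0.43},{"x":0.385,"y":-0.385,"az":0.43},{"x":0.42,"y":-0.42,"az":0.43}]' 0
python3 - <<'E'
from h import *
from station import *
w=np.array([.50385,-.0655]);yaw=np.radians(-8); sy=np.array([-np.sin(yaw),np.cos(yaw)]); sx=np.array([np.cos(yaw),np.sin(yaw)])
o=get_obs();T=R.from_quat(np.roll(o["tool_rot"],-1))
print(o["t"],o["eef_pos"],T.inv().apply(np.r_[w,.2]-o["eef_pos"]),"yaw",np.degrees(np.arctan2(*T.as_matrix()[[1,0],0])))
E
```

```text
0.1 [ 0.19336841 -0.64614932  0.23040705] [ 0.46394268 -0.46718827  0.03113446] yaw 16.662932188432595validation failed for argument at $[0]...
```

```bash
python3 -m jog '[{"x":0.03,"y":-0.03,"z":0,"ax":0,"ay":0,"az":0.04},{"x":0.07,"y":-0.07,"z":0,"ax":0,"ay":0,"az":0.1},{"x":0.105,"y":-0.105,"z":0,"ax":0,"ay":0,"az":0.15},{"x":0.14,"y":-0.14,"z":0,"ax":0,"ay":0,"az":0.2},{"x":0.175,"y":-0.175,"z":0,"ax":0,"ay":0,"az":0.25},{"x":0.21,"y":-0.21,"z":0,"ax":0,"ay":0,"az":0.3},{"x":0.245,"y":-0.245,"z":0,"ax":0,"ay":0,"az":0.35},{"x":0.28,"y":-0.28,"z":0,"ax":0,"ay":0,"az":0.4},{"x":0.315,"y":-0.315,"z":0,"ax":0,"ay":0,"az":0.43},{"x":0.35,"y":-0.35,"z":0,"ax":0,"ay":0,"az":0.43},{"x":0.385,"y":-0.385,"z":0,"ax":0,"ay":0,"az":0.43},{"x":0.42,"y":-0.42,"z":0,"ax":0,"ay":0,"az":0.43}]' 0
cat > st.py <<'E'
from h import *
from station import *
w=np.array([.50385,-.0655]);yaw=np.radians(-8); sy=np.array([-np.sin(yaw),np.cos(yaw)]); sx=np.array([np.cos(yaw),np.sin(yaw)])
def st():
    o=get_obs();T=R.from_quat(np.roll(o["tool_rot"],-1)); d=o["eef_pos"][:2]-w
    print(o["t"],o["eef_pos"].round(4),"to wheel z.2 (tool):",T.inv().apply(np.r_[w,.2]-o["eef_pos"]).round(4),"yaw",np.degrees(np.arctan2(*T.as_matrix()[[1,0],0])).round(2),"stand xy",d@sx,d@sy,"F",o["contact_force"].round(2))
st()
E
python3 st.py
```

```text
t: 1.3
eef_pos: [0.4751, -0.1234, 0.2313]
tool_rot: [0.0, 0.998, -0.07, -0.0]
contact_force: [0.6, -1.0, -0.0]
gripper_width: -0.001
grasp_force: 0.0
1.3 [ 0.4751 -0.1234  0.2313] to wheel z.2 (tool): [ 0.0204 -0.0613  0.0313] yaw -7.99 stand xy -0.020401646871893147 -0.06132236908178913 F [ 0.62 -0.99 -0.02]
```

```bash
python3 - <<'E'
from st import *
p=camera_params("wrist");print(p)
a=read_camera("wrist")[:,:,::-1];cv2.imwrite("pics/w1.png",a)
for X in([.50385,-.0655,.08],[.5905,-.0904,.071],[.6034,-.0752,.071]): print(proj(p,X))
E
```

```text
1.3 [ 0.4751 -0.1234  0.2313] to wheel z.2 (tool): [ 0.0204 -0.0613  0.0313] yaw -7.99 stand xy -0.020401646871893147 -0.06132236908178913 F [ 0.62 -0.99 -0.02]
{'K': array([[289.00008991,   0.        , 258.36070483],
       [  0.        , 289.00008991, 193.71296406],
       [  0.        ,   0.        ,   1.        ]]), 'origin': array([ 0.54633932, -0.13322135,  0.37508247]), 'attitude': array([-0.64928246,  0.0944507 , -0.10907419,  0.74673568])}
[199.12441334 159.79141455]
[208.55522718  67.01258927]
[190.47479857  54.98828706]
```

View pics/w1.png

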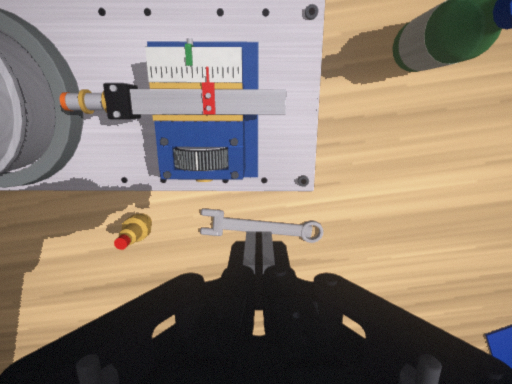

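Wrist view: the wheel is centred at (201,159), 1–2 px from the prediction. The pointer tip is at (207,67) and the green clip at (189,55–66). Next I'll refine the pointer-to-clip distance with masks.

```bash
cat > gap.py <<'E'
from st import *
def gap(img,p):
    h=cv2.cvtColor(img,cv2.COLOR_BGR2HSV)
    r=[]
    for n,X,lo,hi in(("ptr",[.585,-.09],(0,130,70),(8,255,255)),("clip",[.6034,-.0752],(45,100,50),(85,255,255))):
        m=cv2.inRange(h,lo,hi); k,l,s,c=cv2.connectedComponentsWithStats(m)
        best=None
        for i in range(1,k):
            if s[i,4]<12: continue
            q=ray(p,*c[i],.071)[:2]
            d=np.linalg.norm(q-X)
            if d<.06 and (best is None or s[i,4]>best[0]): best=(s[i,4],i)
        if best is None: print(n,"not seen");return
        v,u=np.where(l==best[1]); Q=np.array([ray(p,a,b,.071)[:2] for a,b in zip(u,v)])-w
        x,y=Q@sx,Q@sy
        if n=="ptr": sel=x>x.max()-.008
        else: sel=x<x.min()+.006
        r.append((y[sel].min()+y[sel].max())/2); print(n,"px",s[best[1]].tolist(),"x",x.min(),x.max(),"y",r[-1],y[sel].mean(),"width",np.ptp(y[sel]))
    print("GAP",r[1]-r[0]); return r[1]-r[0]
def look(name=None):
    p=camera_params("wrist"); a=np.ascontiguousarray(read_camera("wrist")[:,:,::-1])
    if name: cv2.imwrite(name,a)
    return gap(a,p)
if __name__=="__main__": look()
E
python3 gap.py; python3 - <<'E'
from gap import *
gap(cv2.imread("pics/top0.png"),camera_params("top"))
gap(cv2.imread("pics/scene0.png"),camera_params("scene"))
E
```

```text
1.35 [ 0.4793 -0.1143  0.2317] to wheel z.2 (tool): [ 0.018  -0.0514  0.032 ] yaw -7.39 stand xy -0.017506541834572543 -0.05170753656217688 F [3.38 6.56 0.76]
ptr px [214, 71, 12, 47, 335] x 0.04519814797134491 0.0887194097857977 y -0.010757263958739376 -0.010960552381575017 width 0.002020352670744647
clip px [198, 47, 7, 22, 112] x 0.09126532189343813 0.10981945187562503 y 0.006416940610271749 0.006385512526473843 width 0.0040967611672336575
GAP 0.017174204569011125
1.4 [ 0.4777 -0.1178  0.2315] to wheel z.2 (tool): [ 0.0192 -0.0552  0.0317] yaw -7.34 stand xy -0.01865294201935221 -0.0554840328050897 F [-0.01 -0.35 -1.24]
ptr px [299, 198, 5, 11, 33] x 0.048116666057858797 0.07885423001143599 y -0.01226892898217933 -0.012204043691755026 width 0.006296475623034689
clip not seen
ptr px [205, 176, 6, 9, 22] x 0.04832799308442493 0.07710286468029381 y -0.01224715729664169 -0.012305319375169415 width 0.009071590889783727
clip not seen
```

```bash
python3 -m jog '[{"x":0.01,"y":-0.02,"z":0.04,"ax":0,"ay":0,"az":0.01},{"x":0.018,"y":-0.04,"z":0.08,"ax":0,"ay":0,"az":0.01},{"x":0.018,"y":-0.043,"z":0.11,"ax":0,"ay":0,"az":0.01},{"x":0.018,"y":-0.043,"z":0.13,"ax":0,"ay":0,"az":0.01},{"x":0.018,"y":-0.043,"z":0.13,"ax":0,"ay":0,"az":0.01},{"x":0.018,"y":-0.043,"z":0.13,"ax":0,"ay":0,"az":0.01}]' 0; python3 - <<'E'
from gap import *
look("pics/w2.png")
st()
E
```

```text
t: 2.0
eef_pos: [0.4984, -0.0856, 0.1015]
tool_rot: [0.0, 0.997, -0.075, -0.0]
contact_force: [0.6, 0.7, 0.9]
gripper_width: -0.001
grasp_force: 0.0
2.0 [ 0.4984 -0.0856  0.1015] to wheel z.2 (tool): [ 0.0023 -0.0207 -0.0985] yaw -8.58 stand xy -0.002600191483019089 -0.020672748368512746 F [0.57 0.71 0.86]
ptr px [231, 70, 22, 80, 1032] x 0.045454291919508685 0.08948626689267676 y -0.011215745484941236 -0.011168758561980633 width 0.0018216094837537264
clip px [202, 30, 13, 38, 395] x 0.0911778657467713 0.10960460377302082 y 0.006235208903258028 0.006222230450572395 width 0.00531539987524032
GAP 0.017450954388199262
2.05 [ 0.4991 -0.0857  0.1022] to wheel z.2 (tool): [ 0.0018 -0.0206 -0.0978] yaw -8.59 stand xy -0.0018834909840069216 -0.02061670583112656 F [-0.1   0.67 -0.19]
```

View pics/w2.png

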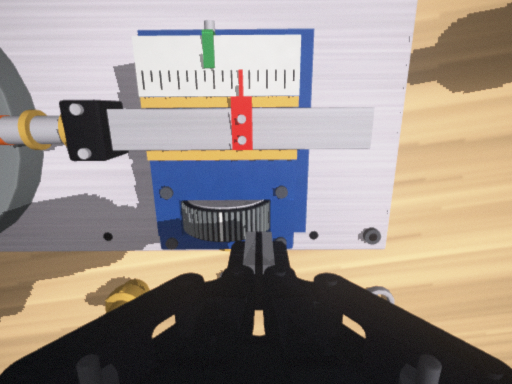

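Wrist view: the shut fingers point at (259,235), just -y of the wheel (183–270, 200–240). The tips look about 12 mm wide along the roll direction. The gap is still about 17.4 mm, so I'll descend onto the wheel.

```bash
python3 -m jog '[{"x":0.002,"y":-0.005,"z":0.01,"ax":0,"ay":0,"az":-0.01},{"x":0.002,"y":-0.008,"z":0.017,"ax":0,"ay":0,"az":-0.01},{"x":0.002,"y":-0.008,"z":0.020,"ax":0,"ay":0,"az":-0.01},{"x":0.002,"y":-0.008,"z":0.0225,"ax":0,"ay":0,"az":-0.01},{"x":0.002,"y":-0.008,"z":0.0225,"ax":0,"ay":0,"az":-0.01},{"x":0.002,"y":-0.008,"z":0.0225,"ax":0,"ay":0,"az":-0.01}]' 0; python3 st.py
```

```text
t: 2.65
eef_pos: [0.5016, -0.0779, 0.079]
tool_rot: [0.0, 0.998, -0.07, -0.0]
contact_force: [-1.8, -0.9, 2.9]
gripper_width: 0.002
grasp_force: 1.5
2.65 [ 0.5016 -0.0779  0.079 ] to wheel z.2 (tool): [ 0.0005 -0.0125 -0.121 ] yaw -8.0 stand xy -0.000550282015249085 -0.012600731844252665 F [-1.82 -0.94  2.87]
```

```bash
python3 -m jog '[{"x":0,"y":-0.002,"z":0.0,"ax":0,"ay":0,"az":0},{"x":0,"y":-0.005,"z":0,"ax":0,"ay":0,"az":0},{"x":0,"y":-0.008,"z":0,"ax":0,"ay":0,"az":0},{"x":0,"y":-0.011,"z":0,"ax":0,"ay":0,"az":0},{"x":0,"y":-0.013,"z":0,"ax":0,"ay":0,"az":0},{"x":0,"y":-0.013,"z":0,"ax":0,"ay":0,"az":0}]' 0; python3 gap.py
```

```text
t: 3.25
eef_pos: [0.5036, -0.0642, 0.0799]
tool_rot: [0.0, 0.998, -0.069, 0.0]
contact_force: [-6.0, -0.6, 14.7]
gripper_width: 0.001
grasp_force: 7.3
3.25 [ 0.5036 -0.0642  0.0799] to wheel z.2 (tool): [ 0.0004  0.0013 -0.1201] yaw -7.96 stand xy -0.000425748801000496 0.0012786078736879063 F [-6.04 -0.56 14.73]
ptr px [262, 69, 25, 91, 1339] x 0.04521439554178901 0.08951874977944102 y -0.006363795400667836 -0.006357701214905549 width 0.0016071198513971903
clip px [243, 22, 13, 44, 510] x 0.09130969147706136 0.10987221067025998 y 0.006141056966890081 0.006126726231471515 width 0.004889527013269952
GAP 0.012504852367557917
```

The stroke worked: the gap went from 17.4 to 12.5 mm with no slip. I'll ease the force off a little and continue.

```bash
python3 -m jog '[{"x":0,"y":-0.003,"z":-0.0005,"ax":0,"ay":0,"az":0},{"x":0,"y":-0.006,"z":-0.0004,"ax":0,"ay":0,"az":0},{"x":0,"y":-0.009,"z":-0.0002,"ax":0,"ay":0,"az":0},{"x":0,"y":-0.012,"z":0.0002,"ax":0,"ay":0,"az":0},{"x":0,"y":-0.012,"z":0.0002,"ax":0,"ay":0,"az":0}]' 0; python3 gap.py
```

```text
t: 3.8
eef_pos: [0.5054, -0.0517, 0.0792]
tool_rot: [-0.0, 0.998, -0.069, 0.0]
contact_force: [-3.0, 1.6, 7.3]
gripper_width: 0.002
grasp_force: 4.0
3.8 [ 0.5054 -0.0517  0.0792] to wheel z.2 (tool): [ 0.0004  0.0138 -0.1208] yaw -7.93 stand xy -0.0003479949689701188 0.013877251192940102 F [-2.96  1.61  7.32]
ptr px [277, 69, 26, 91, 1347] x 0.04545124444452038 0.08955380604042254 y -0.0015020086112916189 -0.0014956419981419404 width 0.0017258936209289671
clip px [270, 22, 13, 44, 517] x 0.09133524941310003 0.10981628194029247 y 0.0060474603523977865 0.0062155183182943845 width 0.005299239373764359
GAP 0.007549468963689405
```

```bash
python3 -m jog '[{"x":0,"y":0,"z":-0.01,"ax":0,"ay":0,"az":0},{"x":0,"y":0.010,"z":-0.015,"ax":0,"ay":0,"az":0},{"x":0,"y":0.022,"z":-0.015,"ax":0,"ay":0,"az":0},{"x":0,"y":0.026,"z":-0.012,"ax":0,"ay":0,"az":0},{"x":0,"y":0.026,"z":-0.008,"ax":0,"ay":0,"az":0},{"x":0,"y":0.026,"z":-0.004,"ax":0,"ay":0,"az":0},{"x":0,"y":0.026,"z":0,"ax":0,"ay":0,"az":0},{"x":0,"y":0.026,"z":0,"ax":0,"ay":0,"az":0}]' 0; python3 gap.py
python3 -m jog '[{"x":0,"y":-0.003,"z":0,"ax":0,"ay":0,"az":0},{"x":0,"y":-0.006,"z":-0.0002,"ax":0,"ay":0,"az":0},{"x":0,"y":-0.009,"z":-0.0004,"ax":0,"ay":0,"az":0},{"x":0,"y":-0.012,"z":-0.0005,"ax":0,"ay":0,"az":0},{"x":0,"y":-0.014,"z":-0.0005,"ax":0,"ay":0,"az":0},{"x":0,"y":-0.014,"z":-0.0005,"ax":0,"ay":0,"az":0}]' 0; python3 gap.py
```

```text
t: 4.65
eef_pos: [0.5013, -0.079, 0.0785]
tool_rot: [0.0, 0.998, -0.07, -0.001]
contact_force: [-2.1, -1.8, 5.2]
gripper_width: -0.002
grasp_force: 3.1
4.65 [ 0.5013 -0.079   0.0785] to wheel z.2 (tool): [ 0.0005 -0.0136 -0.1216] yaw -7.97 stand xy -0.0006360121255027286 -0.013693130710013686 F [-2.09 -1.85  5.2 ]
ptr px [223, 68, 25, 92, 1373] x 0.04529108971186708 0.08960343661064692 y -0.0015680578896300364 -0.0016540242657747312 width 0.0020605475645467616
clip px [210, 21, 15, 44, 534] x 0.09137719122904811 0.1097140226880461 y 0.006172059419147794 0.0061561366252260285 width 0.005493487929422327
GAP 0.007740117308777831
t: 5.3
eef_pos: [0.5035, -0.0639, 0.0799]
tool_rot: [0.0, 0.998, -0.069, -0.0]
contact_force: [-4.8, 1.2, 14.8]
gripper_width: -0.002
grasp_force: 7.5
5.3 [ 0.5035 -0.0639  0.0799] to wheel z.2 (tool): [ 0.0005  0.0016 -0.1201] yaw -7.91 stand xy -0.0005675146432413393 0.0015792870069443838 F [-4.76  1.2  14.82]
ptr px [242, 68, 25, 92, 1367] x 0.04510749546400713 0.08985552627307979 y 0.0041380380702510985 0.004264445607825537 width 0.00198874377943715
clip px [244, 22, 13, 44, 515] x 0.09119804977324718 0.10975653388962021 y 0.0062916187404432 0.006131542281765965 width 0.005347365326270659
GAP 0.002153580670192102
```

```bash
python3 -m jog '[{"x":0,"y":-0.003,"z":-0.0005,"ax":0,"ay":0,"az":0},{"x":0,"y":-0.0055,"z":-0.0005,"ax":0,"ay":0,"az":0},{"x":0,"y":-0.0055,"z":-0.0005,"ax":0,"ay":0,"az":0},{"x":0,"y":-0.0055,"z":-0.01,"ax":0,"ay":0,"az":0},{"x":0,"y":-0.0055,"z":-0.04,"ax":0,"ay":0,"az":0},{"x":0,"y":-0.0055,"z":-0.08,"ax":0,"ay":0,"az":0},{"x":0,"y":-0.0055,"z":-0.1,"ax":0,"ay":0,"az":0},{"x":0,"y":-0.0055,"z":-0.1,"ax":0,"ay":0,"az":0},{"x":0,"y":-0.0055,"z":-0.1,"ax":0,"ay":0,"az":0}]' 0; python3 - <<'E'
from gap import *
look("pics/w3.png")
cv2.imwrite("pics/w3.png",cv2.resize(cv2.imread("pics/w3.png")[20:220,120:380],None,fx=3,fy=3,interpolation=cv2.INTER_CUBIC)); st()
E
```

```text
t: 6.25
eef_pos: [0.5043, -0.0591, 0.1792]
tool_rot: [0.0, 0.998, -0.069, 0.0]
contact_force: [0.6, -0.3, -0.2]
gripper_width: -0.006
grasp_force: 0.0
6.25 [ 0.5043 -0.0591  0.1792] to wheel z.2 (tool): [ 0.0005  0.0064 -0.0208] yaw -7.96 stand xy -0.00047727824554306904 0.0064019088927159 F [ 0.61 -0.27 -0.23]
ptr px [252, 85, 15, 55, 478] x 0.04556915355263369 0.08921981787475869 y 0.0062395360615767875 0.006217743588693392 width 0.0016537442043461333
clip px [256, 58, 7, 25, 170] x 0.09151527877818152 0.10944794349272671 y 0.006252707123794068 0.006344832707202729 width 0.004893322985866247
GAP 1.3171062217280129e-05
6.3 [ 0.5037 -0.0591  0.1784] to wheel z.2 (tool): [ 0.001   0.0063 -0.0216] yaw -7.96 stand xy -0.0010721881567884368 0.006299871663860475 F [-0.17  0.47  0.22]
```

View pics/w3.png

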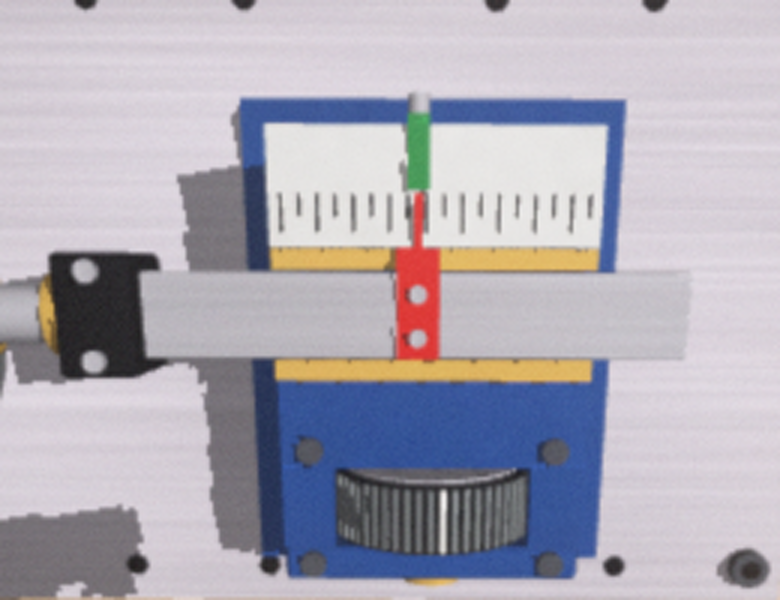

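The pointer tip (418,195 in the crop) lines up with the middle of the green clip (418,150), and the hand is 100 mm clear of the wheel. Handing in.

```bash
python3 -c "
from station import *
print(hand_in())"
```

```text
the job is handed in; nothing more can be done
None
```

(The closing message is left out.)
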